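# Clear the bone pieces out of the dust trap

## Robot

A 6-joint arm with a two-finger parallel gripper is mounted at the origin on a cart in front of the work surface, level with it; the furniture and walls round the work are solid. World frame = base frame: x ahead of the robot, y to its left, z up, the work surface at z = 0. Lengths are in mm, angles in rad, forces in N, time in s.
With the tool pointing down it reaches from about 300 to 775 mm from the base axis. Payload 14.6 kg.
Tool frame: the origin (TCP) lies on the centre line of the jaws, within the pads' length; the fingertips stand 19 mm ahead of it and the grasp point (between the pads) is the TCP (bot.tip_reach is the distance from the TCP to the fingertips, in mm); z points along the fingers, y is the line along which they close (so a half turn about z gives the same grasp; the last joint's range is limited). The gripper opens to 85 mm and grips with 20 to 120 N. Pads are 22 mm wide; open, the fingers measure 114 mm over their backs; the gripper's body (76 mm by 85 mm) begins 54 mm behind the grasp point. The pads swing forward as they close: fully open they stand 13 mm farther back than shut.
Start: joints at [1.078, 0.3, 1.521, -0, 1.321, -0.067], TCP at [227.174, 500.881, 250.281] pointing down, gripper open.
Joint ranges: [-3.03, 3.03], [-0.79, 2.21], [0.23, 2.52], [-1.04, 4.18], [0, 3.07], [-2.55, 2.55]. Speed limits (rad/s): [2.22, 2.22, 2.57, 3.14, 3.14, 3.14].

## Interface

Orientations are given as a unit quaternion [w, x, y, z].
In Python, from rig import bot gives the robot as it stands. Calls block until the motion is done:
- bot.move_to(position, orientation): joint-space move of the TCP to a pose.
- bot.servo_line(position, attitude=None, speed=150, until_force=None): straight line of the TCP; attitude=None keeps the orientation; speed is the mean speed in mm/s. With until_force (N) it stops when the force on the tool has changed by that much, and returns True; else False.
- bot.move_joints(angles): joint-space move.
- bot.move_gripper(opening, grip_force=None): finger opening in mm; grip_force is the grip in N (None keeps the last); returns when the fingers have stopped.
- bot.dwell(seconds).
- bot.ik(position, orientation): joint angles nearest the present ones, or None.
- bot.read_state(): the state.
- bot.read_camera(name): name is "scene" or "top"; returns a dict with "image" (400x640x3 uint8, blue, green, red), "depth" (400x640 float32, mm along the optical axis (not along the pixel's ray), 0 where there is no reading), "fovy" (degrees; the focal length in pixels is half the picture's height over the tangent of half this angle, whatever the lens; pixels are square), "cx", "cy" (the principal point, pixels), "eye" and "attitude" of the camera in the world. Camera axes: x right, y down, z forward; pixel columns grow to the right and rows downward; lengths in mm; the calibration is good to about 2 mm. A picture is of the moment at which its call begins.
A pose or a line that the arm cannot do raises bot.MotionError and nothing moves.
- bot.finish_job(): hands the job in; it is judged then, once.
The state is a dict: "clock": time; "joint_positions": joint angles; "qvel": joint speeds; "effort": joint torques, N m; "ee_pos": TCP position; "tool_rot": TCP orientation; "ft_force": force on the tool from outside, world axes, zero at the start; "moment": the same for the moment, N m; "grip_width": finger opening in mm; "grip_force": force on a finger pad.
Only numpy, scipy, OpenCV 4.12 (cv2) and the standard library are available. Lean on these libraries where they do the work, as an engineer would, in place of code of your own. Each camera call takes 0.05 s, during which the arm holds its last target. There are 200 camera calls.

## Task

Bone pieces have been sucked into the bench's green dust trap. With the screwdriver from the stand, turn the two slotted cam fasteners a full quarter turn anticlockwise to open them, put the screwdriver back upright in its stand, lift the panel off by its handle and lay it flat, handle up, in the middle of the cork pad. Then take every bone piece out of the trap and put it in the blue reject tray; leave the glue bottle and sanding block alone.

Things in the scene. Friction and masses are not known exactly. Their poses are not given: they have to be found in the camera images.
- cam_left (a joint): left quarter-turn cam fastener, at the +y end of the trap's top: brass wing 52 x 14 x 4 mm under a 24 mm square slotted head, turning on a vertical axis. Value in rad, anticlockwise from above positive: 0 to 0.12 locked, wing 12 mm over the panel's edge; 1.571 (a stop) open, wing parallel to that edge, panel free from about 1.25. Friction 0.04 N m; stays where it is left
- cam_right (a joint): right cam fastener, at the -y end, the same in all respects, also opens anticlockwise
- cam_left_slot (a point): centre of the mouth of the left cam's screwdriver slot, at the top of its head, on the turning axis, 15 mm above the trap's top. The x axis runs along the slot (and the wing) and turns with the cam, z up. Slot 7.3 mm deep, 24 mm long, open at its ends, 5 mm wide, flaring to 10 mm over its top 2.5 mm; the blade has about 0.17 rad of play in it, so turn that much farther
- cam_right_slot (a point): the same for the right cam
- driver_grip (a point): flat-blade screwdriver, 146 mm long, 0.09 kg, upright in its stand at the start: middle of the red square handle (24 x 24 mm, 74 mm long), 110 mm above the tip. z along the axis, tip to handle; x along the blade's width; handle flats square to x and y. Below the handle a 34 mm square black guard, 62 to 68 mm above the tip: its underside rests on the stand; shaft 9 mm; blade 12 (x) x 3 (y) x 14 mm
- driver_tip (a point): end of the screwdriver's blade, same axes
- driver: the screwdriver; origin at the tip, same axes as driver_grip
- stand_hole (a point): dark wooden screwdriver stand, 60 x 60 x 72 mm, fixed to the bench: centre of the mouth of its hole, in its top face. Hole 21 mm square with a 3 mm chamfer, right through the block; z up
- trap: green steel dust trap, fixed, 160 mm (x) x 280 mm (y), top 75 mm above the bench's front boards; origin at the centre of its underside, z up. Its top opening, 115 x 200 mm, is closed at first by the panel, which lies flush in a 5 mm deep recess
- trap_floor (a point): centre of the trap's inner floor, 40 mm below its top; axes as the trap's. Room inside: 115 mm (x) x 200 mm (y), straight walls
- panel: loose aluminium access panel, 135 x 210 x 5 mm, 0.25 kg, with a black bar handle in the middle; origin at the centre of its underside, z up, long side along y
- panel_handle (a point): middle of the panel's handle bar, 38 mm above the panel's underside: bar 100 mm long along y, 14 mm wide, 14 mm high, 26 mm of free space below it, posts 80 mm apart
- pad_top (a point): cork pad, fixed flat on the bench, 155 mm (x) x 230 mm (y), 3 mm thick: centre of its top, z up
- tray: blue open reject tray, loose, 125 x 125 mm x 45 mm high, walls and floor about 4 mm, 0.35 kg; origin at the centre of its underside, z up
- blank_long_mid (a point): long bone blank, 22 x 85 x 13 mm, about 0.04 kg, lying flat on the trap's inner floor (absent in some runs): its centre, half-way up; long axis along its y, z up. The pieces lie side by side about 55 mm apart, long axes roughly along the trap's x
- blank_long: the same piece; origin at the centre of its underside
- blank_notched_mid (a point): notched bone blank, 18 x 70 x 16 mm (its top is uneven), about 0.04 kg, lying flat on the trap's inner floor (absent in some runs): its centre, half-way up; long axis along its y, z up. The pieces lie side by side about 55 mm apart, long axes roughly along the trap's x
- blank_notched: the same piece; origin at the centre of its underside
- blank_wide_mid (a point): wide bone blank, 30 x 60 x 10 mm, about 0.04 kg, lying flat on the trap's inner floor (absent in some runs): its centre, half-way up; long axis along its y, z up. The pieces lie side by side about 55 mm apart, long axes roughly along the trap's x
- blank_wide: the same piece; origin at the centre of its underside
- glue_bottle: glue bottle, 33 x 41 x 118 mm, standing on the bench beyond the screwdriver stand, bystander; origin at the centre of its underside
- sanding_block: sanding block, 45 x 88 x 26 mm, bystander on the left of the bench; origin at the centre of its underside

How it is judged:
By the outcome, as a careful person would: the job done as asked, in the order asked, and still so for the second after the job is handed in, with the robot touching nothing.
Of blank_long, blank_notched, blank_wide only 2 to 3 are there at a start; the rules pass over those that are not, and their reading is None.
At some moment in a run one of tray, panel may be knocked a few centimetres aside while the robot is not near it.
It also fails if it takes over 200 s, if anything falls off the work surface, if the arm or the gripper's body presses on something with over 40 N, if the wrist force passes 120 N, or if a joint passes its speed limit or range.

## Working session

There is one attempt and no reset: what is moved stays moved. The work goes in short steps, each a Python script; the robot and the scene stay as the last script left them, time stands still between calls to the robot, and variables do not carry over. Pictures are saved under pics/ and viewed, at most 14 in all, crops included, and the job is handed in when it is done.

```bash
ls; mkdir -p pics; cat > h.py <<'E'
import numpy as np, cv2
from rig import bot
from scipy.spatial.transform import Rotation as R
def rot(q): return R.from_quat([q[1],q[2],q[3],q[0]])
def quat(r):
    x,y,z,w=r.as_quat(); return [w,x,y,z]
def down(yaw):
    "tool z down; tool y (closing line) at angle yaw+90deg from world x, tool x at yaw"
    return quat(R.from_euler('z',yaw)*R.from_euler('x',np.pi))
def cloud(c):
    "world point for each pixel from depth"
    h,w=c['depth'].shape; f=h/2/np.tan(np.radians(c['fovy'])/2)
    u,v=np.meshgrid(np.arange(w),np.arange(h))
    d=c['depth']; p=np.stack([(u-c['cx'])/f*d,(v-c['cy'])/f*d,d],-1)
    return rot(c['attitude']).apply(p.reshape(-1,3)).reshape(h,w,3)+np.array(c['eye'])
def ray(c,uv,z):
    "pixels -> points on plane z"
    uv=np.atleast_2d(uv).astype(float); f=c['depth'].shape[0]/2/np.tan(np.radians(c['fovy'])/2)
    d=np.c_[(uv[:,0]-c['cx'])/f,(uv[:,1]-c['cy'])/f,np.ones(len(uv))]
    d=rot(c['attitude']).apply(d); e=np.array(c['eye'])
    return e+d*((z-e[2])/d[:,2])[:,None]
def shot(cam,name=None):
    c=bot.read_camera(cam)
    if name: cv2.imwrite(f'pics/{name}.png',c['image'])
    return c
E
python3 - <<'E'
from h import *
for n in('scene','top'):
    c=shot(n,n+'0'); print(n,c['fovy'],c['cx'],c['cy'],c['eye'],rot(c['attitude']).as_matrix().round(3).tolist(),(c['depth']==0).mean())
    P=cloud(c); np.save(n+'0.npy',P)
    for u,v in((100,200),(320,200),(500,200),(320,300)): print(u,v,P[v,u].round(1))
s=bot.read_state();print(s)
E
```

```text
pics
scene 55.32598783765294 327.7252223569983 199.40497749181253 [ -36.29450497 -715.54310514  594.4272457 ] [[0.858, -0.198, 0.474], [-0.513, -0.371, 0.774], [0.023, -0.907, -0.42]] 0.00413671875
100 200 [-61.9   7.7 303. ]
320 200 [527.7 252.6  73.1]
500 200 [1016.3  -53.8   91.8]
320 300 [329.7 -94.6  -2.4]
top 55.254816840630795 318.2784716283844 200.6365513325345 [ 363.5824522   163.10775677 1159.15240578] [[-0.008, -0.99, 0.144], [-1.0, 0.013, 0.028], [-0.029, -0.144, -0.989]] 0.0038046875
100 200 [542.  873.6   6. ]
320 200 [523.  188.8  76. ]
500 200 [ 642.6 -718.3 -816.8]
320 300 [ 145.3  214.6 -817.3]
{'clock': 0.1, 'joint_positions': array([ 1.07839062e+00,  3.00425411e-01,  1.52154855e+00,  1.63763695e-05,
        1.32070989e+00, -6.65839504e-02]), 'qvel': array([-0.00110778, -0.00173069, -0.00236929, -0.00104151, -0.00154864,
       -0.00115176]), 'effort': array([ 3.64789790e-03, -5.44371450e+01, -3.62377346e+01,  1.06445250e-05,
        3.00665131e-03,  5.99491887e-05]), 'ee_pos': array([227.08359299, 500.70997673, 249.76012923]), 'tool_rot': array([-1.58138984e-04,  2.11307894e-01,  9.77419396e-01, -5.22238652e-04]), 'ft_force': array([-0.25099437, -0.33244567, -0.6198552 ]), 'moment': array([-0.03625067,  0.01938597, -0.04569195]), 'grip_force': 0.0, 'grip_width': 85.43251031953149}
```

View pics/scene0.png

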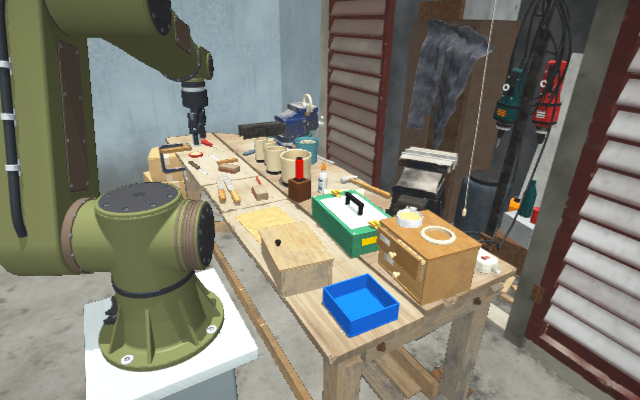

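View pics/top0.png

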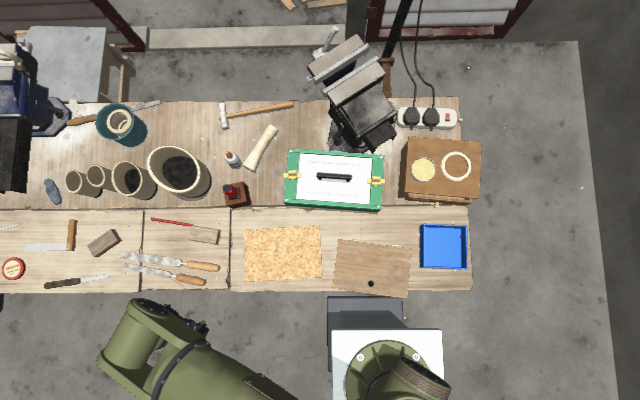

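The scene view shows the trap at (350,222), red driver in its stand at (299,172), and blue tray at (360,303). In the top view the trap is at (333,180), cams at (291,182) and (376,181), stand at (235,194), pad at (283,252), tray at (443,246), and wooden boxes at (372,267) and (440,170).

```bash
cat > seg.py <<'E'
from h import *
def masks(c):
    hsv=cv2.cvtColor(c['image'],cv2.COLOR_BGR2HSV); rng=lambda a,b:cv2.inRange(hsv,a,b)
    return dict(red=rng((0,150,90),(8,255,255))|rng((174,150,90),(180,255,255)),green=rng((65,120,60),(85,255,255)),
      blue=rng((104,150,120),(114,255,255)),gold=rng((18,110,120),(30,255,255)))
def comps(m,roi=None,amin=20):
    if roi: 
        k=np.zeros_like(m);u0,v0,u1,v1=roi;k[v0:v1,u0:u1]=255;m=m&k
    n,l,s,ce=cv2.connectedComponentsWithStats(m)
    return [(l==i) for i in np.argsort(-s[1:,4])+1 if s[i,4]>=amin] if n>1 else []
def rect(c,m,z):
    v,u=np.nonzero(m); p=ray(c,np.c_[u,v],z)[:,:2]
    return cv2.minAreaRect(p.astype(np.float32))
E
python3 - <<'E'
from seg import *
c=shot('top');P=cloud(c);M=masks(c)
def show(n,roi,k=3,z=None):
    for m in comps(M[n],roi)[:k]:
        Z=np.median(P[m][:,2]); v,u=np.nonzero(m)
        print(n,m.sum(),'px',u.mean().round(1),v.mean().round(1),'z',Z.round(1),[np.round(a,1) for a in rect(c,m,Z if z is None else z)])
show('red',(215,170,250,215)); show('green',(270,140,400,220),1); show('blue',None,1,45); show('gold',(280,160,390,205),4)
cal=lambda u,v:print((u,v),P[v,u].round(1))
for q in((283,252),(310,160),(333,176),(333,206),(372,267),(440,190),(231,199),(239,186),(443,246),(232,160)): cal(*q)
s=shot('scene');Q=cloud(s);M2=masks(s)
for n,roi in(('red',(285,150,315,185)),('blue',None),('gold',(330,180,390,235))):
    for m in comps(M2[n],roi,8)[:3]:
        q=Q[m];print('scene',n,m.sum(),q.min(0).round(),q.max(0).round(),np.median(q,0).round(1))
a=cv2.resize(c['image'][140:260,205:405],None,fx=4,fy=4,interpolation=cv2.INTER_CUBIC);cv2.imwrite('pics/crop1.png',a)
E
```

```text
red 82 px 231.5 191.7 z 137.7 [array([539.4, 429.1]), array([31.1, 30.2]), np.float64(50.2)]
blue 1703 px 442.5 246.1 z 5.5 [array([ 389.6, -166.8]), array([122.7, 122.8]), np.float64(87.3)]
gold 50 px 375.2 181.2 z 88.9 [array([572.1,  26.2]), array([40.3, 20.9]), np.float64(79.5)]
gold 43 px 291.8 175.4 z 90.0 [array([592.9, 272.3]), array([37.2, 20.4]), np.float64(89.1)]
(283, 252) [377.  302.8   7.1]
(310, 160) [641.  216.8  76.3]
(333, 176) [584.3 151.  115.3]
(333, 206) [507.1 151.7  61.3]
(372, 267) [333.   46.9  87. ]
(440, 190) [ 536.7 -135.   139.5]
(231, 199) [528.3 444.3  81.5]
(239, 186) [566.  422.1  81.2]
(443, 246) [ 390.6 -174.8    2.6]
(232, 160) [642.8 443.7  83.6]
scene red 139 [529. 418.  78.] [568. 448. 158.] [538.5 424.  122.4]
scene blue 2224 [ -36. -716.   -2.] [ 452. -106.  594.] [ 385.  -184.1   23.8]
scene gold 65 [518. -58.  77.] [584.  39. 135.] [567.8  19.7  85.8]
scene gold 49 [581. 242.  76.] [606. 274.  89.] [592.3 257.2  84.4]
scene gold 30 [803. 322.  20.] [826. 448.  25.] [815.2 376.6  22. ]
```

View pics/crop1.png

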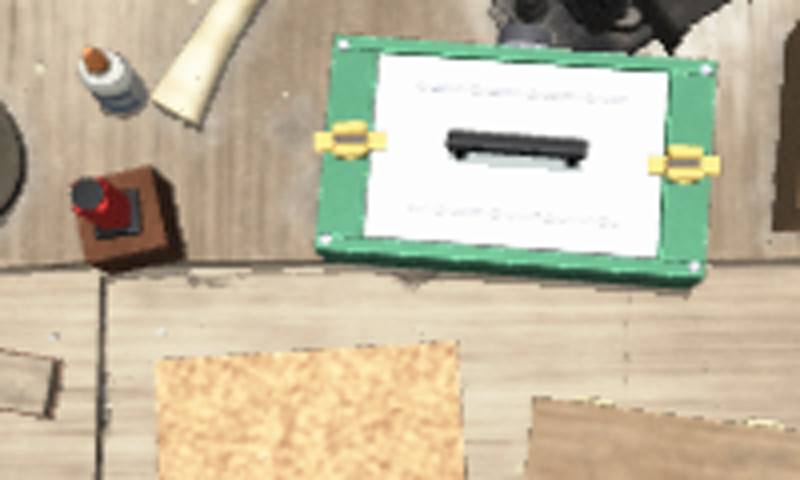

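The crop shows the locked cams with slots along y: heads at crop (349,140) and (684,162). The panel handle is central, and the driver's grey cap is at (90,193) on the slightly turned stand.

```bash
python3 - <<'E'
from seg import *
from scipy.optimize import least_squares
c=shot('top');P=cloud(c)
g=lambda x,y:ray(c,[205+x/4-.4,140+y/4-.4],0) 
def pt(x,y,z): return ray(c,[205+x/4-.4,140+y/4-.4],z)[0].round(1)
print('trap corners',[pt(x,y,75)[:2] for x,y in((337,37),(718,62),(706,273),(320,248))])
print('camL',pt(349,140,90),'camR',pt(684,162,90),'handle',pt(517,146,116))
print('cap',pt(90,193,165.5))
X,Y,Z=P[...,0],P[...,1],P[...,2]
def reg(x0,x1,y0,y1,z0,z1,z):
    m=(X>x0)&(X<x1)&(Y>y0)&(Y<y1)&(Z>z0)&(Z<z1); print(m.sum(),np.median(Z[m]).round(1),[np.round(a,1) for a in rect(c,m,z)])
reg(490,600,370,490,77,92,81)      # stand top
reg(480,700,0,300,70,82,75)        # trap top
k=(P[...,2]<15)&(X>290)&(X<460)&(Y>180)&(Y<430)
hsv=cv2.cvtColor(c['image'],cv2.COLOR_BGR2HSV)
for u,v in((283,252),(230,240),(335,225),(250,180)): print(hsv[v,u],P[v-2:v+3,u-2:u+3,2].mean().round(1))
m=cv2.inRange(hsv,(10,70,180),(25,255,255)); mm=comps(m,(235,215,330,290),200)
for q in mm[:2]: print('pad',q.sum(),[np.round(a,1) for a in rect(c,q,3)],np.median(Z[q]))
s=shot('scene');M2=masks(s)
# handle axis in scene: ray through red centroid; intersect vertical line in horizontal plane with top ray
for m in comps(M2['red'],(285,150,315,185),20)[:1]:
    v,u=np.nonzero(m);print(u.min(),u.max(),v.min(),v.max(),u.mean(),v.mean());
    for z in(110,120,128,135):print(z,ray(s,[u.mean(),v.mean()],z).round(1))
E
```

```text
trap corners [array([675.9, 278.8]), array([652.5,   1.5]), array([498.4,  15.1]), array([519.8, 290.6])]
camL [595.5 268.4  90. ] camR [576.   30.1  90. ] handle [583.8 148.7 116. ]
cap [545.7 433.6 165.5]
271 80.1 [array([545.5, 435.2]), array([60.6, 60.5]), np.float64(12.7)]
4890 76.2 [array([605.8, 147. ]), array([290.1, 200.1]), np.float64(85.2)]
[ 20  87 250] 3.8
[18 34 75] -166.6
[ 18  53 221] 0.7
[ 16  62 188] 6.6
pad 3970 [array([374.4, 305.9]), array([155.9, 231. ]), np.float64(3.0)] 4.201340689862036
296 303 159 178 299.0287769784173 168.5611510791367
110 [[555.5 455.7 110. ]]
120 [[543.3 431.5 120. ]]
128 [[533.5 412.2 128. ]]
135 [[525.  395.3 135. ]]
```

```bash
python3 - <<'E'
from h import *
d=np.radians
for k in range(4):
    q=bot.ik([545.5,434.5,127.5],down(d(12.7+90*k))); print('stand',12.7+90*k,None if q is None else np.round(q,2))
for nm,p in(('L',[595.5,268.4,193]),('R',[576,30.1,193])):
    for a in(-95,-5,85,175):
        r=[]
        for t in(-10,0,90,108):
            q=bot.ik(p,down(d(a+t)));r.append(None if q is None else round(float(q[5]),2))
        print(nm,a,r)
print(bot.read_state()['joint_positions'].round(2))
E
```

```text
stand 12.7 [ 0.62  0.74  1.16 -0.    1.25  1.97]
stand 102.7 [ 0.62  0.74  1.16 -0.    1.25  0.4 ]
stand 192.7 [ 0.62  0.74  1.16  0.    1.25 -1.17]
stand 282.7 None
L -95 [-2.51, None, 2.03, 1.71]
L -5 [2.2, 2.03, 0.45, 0.14]
L 85 [0.63, 0.45, -1.12, -1.43]
L 175 [-0.94, -1.12, None, None]
R -95 [None, None, 1.65, 1.33]
R -5 [1.82, 1.65, 0.08, -0.24]
R 85 [0.25, 0.08, -1.49, -1.81]
R 175 [-1.32, -1.49, None, None]
[ 1.08  0.3   1.52 -0.    1.32 -0.07]
```

```bash
cat > s1.py <<'E'
from seg import *
q=down(np.radians(12.7))
bot.move_gripper(55)
bot.move_to([545.5,434.5,250],q)
bot.servo_line([545.5,434.5,128],speed=100,until_force=8)
print(bot.read_state()['ee_pos'],bot.read_state()['ft_force'])
bot.move_gripper(15,60); s=bot.read_state();print(s['grip_width'],s['grip_force'],s['ee_pos'],s['ft_force'])
bot.servo_line([545.5,434.5,250],speed=120)
s=bot.read_state();print(s['grip_width'],s['ft_force'],s['clock'])
c=shot('scene','scene1'); 
cv2.imwrite('pics/crop2.png',cv2.resize(c['image'][60:210,220:370],None,fx=4,fy=4,interpolation=cv2.INTER_CUBIC))
E
python3 s1.py
```

```text
[545.73408792 434.68445981 128.81985022] [-0.20747956 -0.0992021  -1.2284003 ]
24.558315276813268 59.16196642443538 [545.68516771 434.65353735 128.66411095] [0.16676355 0.09483662 4.40192493]
24.37874047543762 [-0.78031569  0.35891745 -1.62048691] 5.3833
```

View pics/crop2.png

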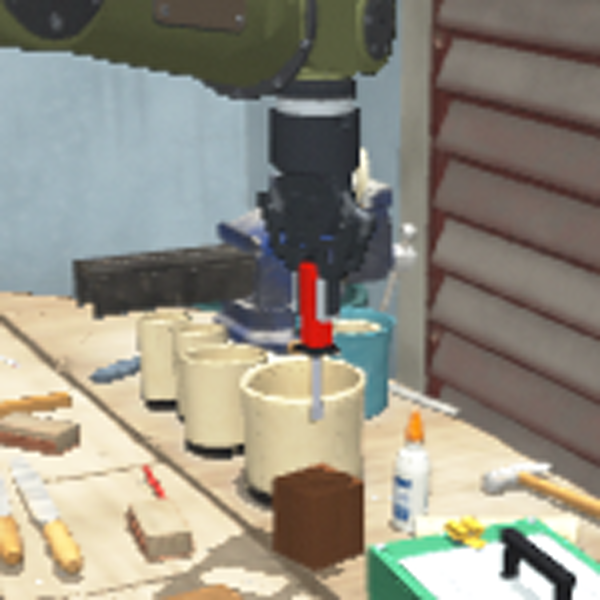

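The driver is held upright at crop (317,300), blade at (317,405), but the blade's face can't be told apart at this angle. I'll turn it to face the camera, closer in.

```bash
python3 - <<'E'
from seg import *
p=np.array([450,-30,300.]); e=np.array([-36.3,-715.5])
a=np.arctan2(*(p[:2]-e)[::-1]); print(np.degrees(a))
for i,o in enumerate((0,np.pi/2)):
    bot.move_to(p,down(a+o-np.pi*0)); print(bot.read_state()['joint_positions'].round(2))
    c=shot('scene'); f=200/np.tan(np.radians(c['fovy'])/2)
    r=rot(c['attitude']).inv().apply(p-[0,0,100]-c['eye']); u,v=int(c['cx']+f*r[0]/r[2]),int(c['cy']+f*r[1]/r[2])
    cv2.imwrite(f'b{i}.png',c['image'][v-50:v+50,u-40:u+40]); print(u,v)
a=np.hstack([cv2.imread('b0.png'),cv2.imread('b1.png')]);cv2.imwrite('pics/blade.png',cv2.resize(a,None,fx=5,fy=5,interpolation=cv2.INTER_CUBIC))
E
```

```text
54.64776018302869
[-0.15  0.04  1.71  0.    1.39  0.47]
350 202
[-0.15  0.04  1.71  0.    1.39 -1.1 ]
350 202
```

View pics/blade.png

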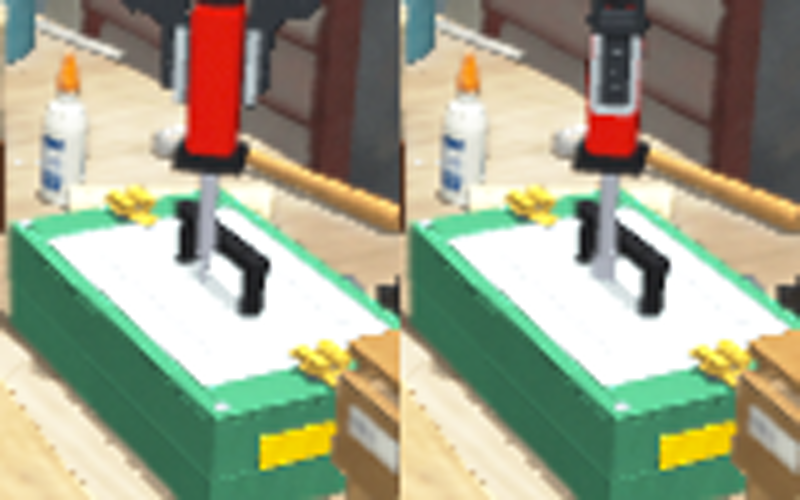

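The blade is wide in the right view, at (605,265), so its width lies along tool x. Now the left cam.

```bash
cat > cam.py <<'E'
from seg import *
def engage(xy,ang,h=193):
    q=down(np.radians(ang))
    bot.move_to([*xy,h+40],q); bot.servo_line([*xy,h+14],speed=80)
    hit=bot.servo_line([*xy,h-4],speed=20,until_force=6); s=bot.read_state()
    print('engage',hit,s['ee_pos'].round(1),s['ft_force'].round(1),s['moment'].round(2)); return s
def turn(deg,mmax=0.6):
    j0=bot.read_state()['joint_positions']; m0=bot.read_state()['moment'][2]
    out=[]
    for t in np.arange(5,deg+.1,5):
        j=j0.copy(); j[5]-=np.radians(t); bot.move_joints(j); s=bot.read_state(); out.append((int(t),round(float(s['moment'][2]),2),*s['ft_force'].round(0).astype(int).tolist()))
        if abs(s['moment'][2]-m0)>mmax and t>85: break
    print(out)
E
python3 - <<'E'
from cam import *
print(bot.read_state()['moment'])
s=engage([595.5,268.4],86.3)
E
```

```text
[-0.00038427  0.03752203  0.05387389]
engage True [596.  268.4 195. ] [ 0.6 -0.7  4.7] [-0.18 -0.17  0.01]
```

```bash
python3 - <<'E'
from cam import *
p=bot.read_state()['ee_pos']; bot.servo_line(p+[0,0,.8],speed=20)
turn(105)
s=bot.read_state();print(s['ee_pos'].round(1),s['ft_force'].round(1),s['clock'])
bot.servo_line(p+[0,0,60],speed=80)
bot.move_to([500,100,300],down(np.radians(86.3)))
c=shot('top'); cv2.imwrite('pics/crop3.png',cv2.resize(c['image'][140:220,270:400],None,fx=5,fy=5,interpolation=cv2.INTER_CUBIC))
E
```

```text
[(5, -0.01, 1, -1, -2), (10, -0.01, 0, 0, -1), (15, -0.0, 0, 0, -1), (20, 0.03, 1, 0, -1), (25, -0.0, 1, 0, -1), (30, -0.01, 0, 0, -1), (35, -0.05, 0, 1, 0), (40, -0.04, 0, 0, -1), (45, -0.03, 0, 0, 0), (50, -0.07, -1, -1, -1), (55, -0.05, -2, -2, 0), (60, -0.03, -1, -2, 1), (65, -0.02, -2, -2, 0), (70, -0.07, -2, -3, 0), (75, -0.06, -2, -4, 0), (80, -0.07, -1, -4, 1), (85, -0.07, 0, -5, 1), (90, -0.05, 0, -4, 0), (95, -0.02, -1, -5, -1), (100, -0.04, -1, -5, 0), (105, -0.05, -1, -6, 0)]
[596.2 268.1 195.6] [-1.1 -6.1 -0.2] 16.6583
```

View pics/crop3.png

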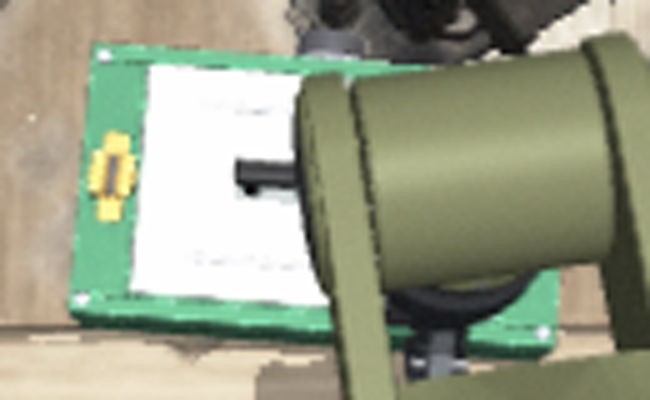

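The left wing, at (113,175), is nearly open but about 4° short of parallel to the panel edge. I'll re-engage and turn until the stop is felt.

```bash
cat > cam2.py <<'E'
from cam import *
def finish(maxdeg,lim=.25):
    j0=bot.read_state()['joint_positions']; m0=bot.read_state()['moment'][2]; out=[]
    for t in np.arange(3,maxdeg+.1,3):
        j=j0.copy(); j[5]-=np.radians(t); bot.move_joints(j); s=bot.read_state(); out.append((int(t),round(float(s['moment'][2]-m0),2)))
        if abs(out[-1][1])>lim: break
    print(out,s['ft_force'].round(1))
E
python3 - <<'E'
from cam2 import *
s=engage([595.5,268.4],171); p=s['ee_pos']
if p[2]<197:
    bot.servo_line(p+[0,0,.8],speed=20); finish(36)
    bot.servo_line(p+[0,0,60],speed=80)
    bot.move_to([430,-30,300],down(np.radians(86.3)))
    c=shot('top'); cv2.imwrite('pics/crop4.png',cv2.resize(c['image'][140:220,270:400],None,fx=5,fy=5,interpolation=cv2.INTER_CUBIC))
    print(bot.read_state()['clock'],bot.read_state()['grip_width'])
E
```

```text
engage True [595.5 268.  198.8] [ 0.5 -2.1  0.3] [-0.53 -0.07  0.05]
```

```bash
python3 - <<'E'
from cam2 import *
p=bot.read_state()['ee_pos']
bot.servo_line(p+[0,0,6],speed=40); bot.servo_line(p+[0,-2.5,6],speed=40)
hit=bot.servo_line([p[0],p[1]-2.5,191],speed=20,until_force=6); s=bot.read_state();p=s['ee_pos']
print(hit,p.round(1),s['ft_force'].round(1),s['moment'].round(2))
if p[2]<197:
    bot.servo_line(p+[0,0,.8],speed=20); finish(36)
    bot.servo_line(p+[0,0,60],speed=80)
    bot.move_to([430,-30,300],down(np.radians(86.3)))
    c=shot('top'); cv2.imwrite('pics/crop4.png',cv2.resize(c['image'][140:220,270:400],None,fx=5,fy=5,interpolation=cv2.INTER_CUBIC))
    print(bot.read_state()['clock'],bot.read_state()['grip_width'])
E
```

```text
True [595.7 265.9 195.1] [-0.3 -0.5  5.3] [0.1  0.06 0.  ]
[(3, 0.01), (6, -0.04), (9, 0.06), (12, -0.06), (15, -0.08), (18, -0.04), (21, -0.03), (24, -0.1), (27, -0.21), (30, -0.24), (33, -0.3)] [-2.5  5.6 -2.2]
27.5333 23.61798418518604
```

View pics/crop4.png

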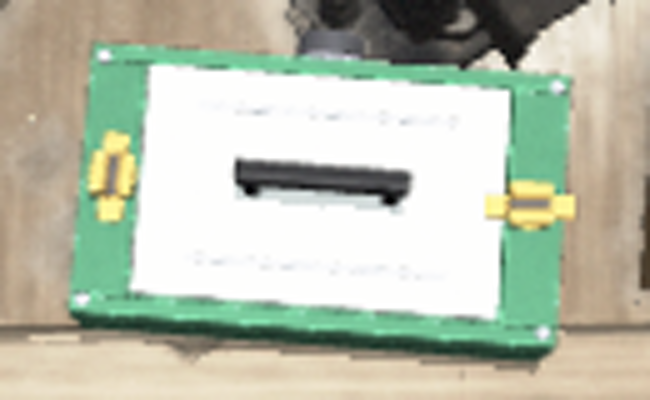

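Left cam now reads parallel to the panel edge with the stop felt. The right cam at (530,204) is still locked, so that one is next.

```bash
python3 - <<'E'
from cam2 import *
s=engage([575.5,29.2],91); p=s['ee_pos']
if p[2]<197.5:
    bot.servo_line(p+[0,0,.8],speed=20); turn(85); finish(36)
    s=bot.read_state(); print(np.degrees(rot(s['tool_rot']).as_euler('zyx')[0]),s['grip_width'])
    bot.servo_line(p+[0,0,60],speed=80)
    bot.move_to([400,150,300],down(np.radians(86.3)))
    c=shot('top'); cv2.imwrite('pics/crop5.png',cv2.resize(c['image'][140:220,270:400],None,fx=6,fy=6,interpolation=cv2.INTER_CUBIC))
    s=bot.read_state();print(s['clock'],s['grip_width'])
E
```

```text
engage True [575.6  29.2 195.2] [-1.   0.6  7.2] [-0.05  0.24 -0.07]
[(5, 0.02, 0, 1, -2), (10, -0.01, 0, 0, -2), (15, -0.05, 0, -1, -1), (20, 0.02, 0, 0, -2), (25, -0.03, -1, 0, -3), (30, -0.03, -1, 0, -3), (35, -0.05, -2, -1, -2), (40, -0.05, -4, -3, -2), (45, -0.07, -4, -2, -2), (50, -0.04, -5, -4, -3), (55, -0.01, -6, -3, -2), (60, -0.03, -5, -5, -1), (65, -0.05, -4, -4, -2), (70, -0.05, -5, -5, -1), (75, -0.08, -5, -6, -1), (80, -0.01, -5, -6, -2), (85, -0.05, -5, -5, -1)]
[(3, 0.03), (6, 0.05), (9, -0.04), (12, -0.01), (15, 0.04), (18, 0.01), (21, -0.08), (24, -0.1), (27, -0.14), (30, -0.26)] [-2.8 -3.2 -1.8]
154.68789744774662 23.15972592490935
39.325 23.039849636306553
```

View pics/crop5.png

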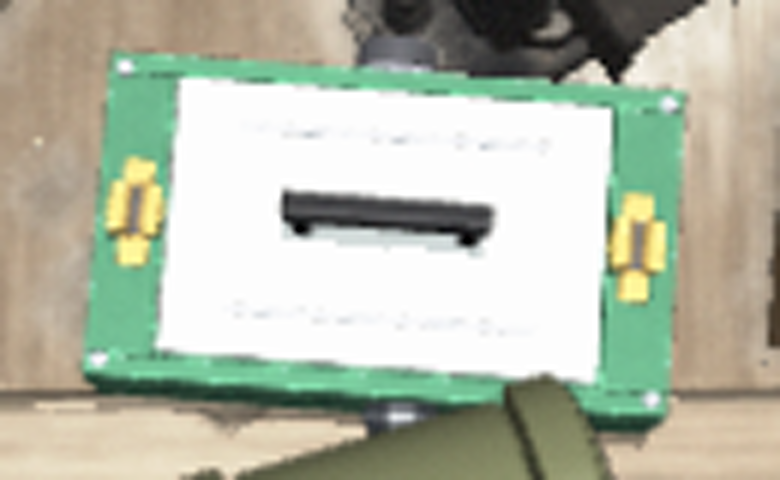

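Both wings, at (136,212) and (637,248), are parallel to the panel's edge, so both cams are open. Driver back to its stand.

```bash
python3 - <<'E'
from cam2 import *
q=down(np.radians(12.7)); xy=[545.5,434.5]
bot.move_to([*xy,260],q); bot.servo_line([*xy,205],speed=120)
hit=bot.servo_line([*xy,127],speed=50,until_force=7); s=bot.read_state(); print(hit,s['ee_pos'].round(1),s['ft_force'].round(1))
E
```

```text
True [545.5 434.5 129. ] [-0.6 -0.3  5.2]
```

```bash
python3 - <<'E'
from cam2 import *
bot.move_gripper(55); bot.dwell(.2)
p=bot.read_state()['ee_pos']; bot.servo_line([p[0],p[1],255],speed=150)
bot.move_to([400,100,330],down(np.radians(85.3)))
c=shot('top'); s=shot('scene'); P=cloud(c); M=masks(c)
a=cv2.resize(s['image'][140:340,250:450],None,fx=3,fy=3,interpolation=cv2.INTER_CUBIC); b=cv2.resize(c['image'][145:215,195:265],(500,600),interpolation=cv2.INTER_CUBIC)
cv2.imwrite('pics/c6.png',cv2.resize(np.hstack([a,b[:600]]),(800,436)))
m=comps(M['blue'],None,500)[0]; print('tray',[np.round(x,1) for x in rect(c,m,45)])
hsv=cv2.cvtColor(c['image'],cv2.COLOR_BGR2HSV)
X,Y,Z=P[...,0],P[...,1],P[...,2]
k=(X>480)&(X<680)&(Y>0)&(Y<290)&(Z>104)&(Z<125); k=comps(k.astype(np.uint8)*255)
for m in k[:2]: print('handle',m.sum(),[np.round(x,1) for x in rect(c,m,116)],np.median(Z[m]))
print(bot.read_state()['clock'])
E
```

```text
tray [array([ 389.6, -166.8]), array([122.7, 122.8]), np.float64(87.3)]
handle 188 [array([587. , 147.2]), array([97.9, 15.2]), np.float64(85.0)] 115.7081311701221
handle 22 [array([667.7,  42.5]), array([26.2,  9.9]), np.float64(47.1)] 114.33594057920754
46.025
```

View pics/c6.png

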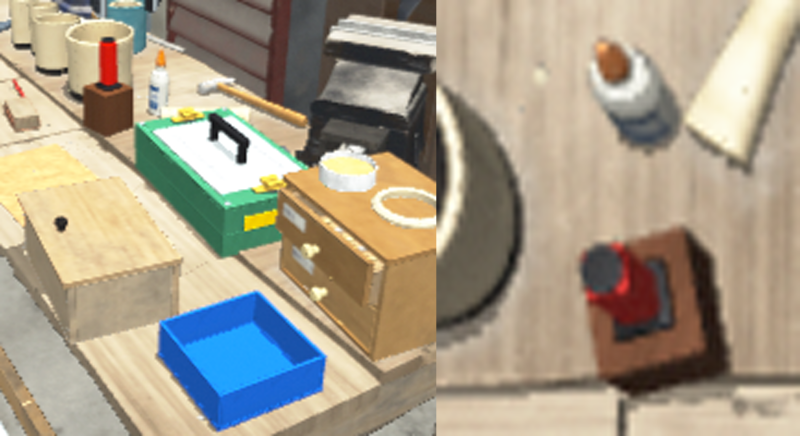

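The driver is upright with its guard seated on the stand, at (640,280) in the right half. Next the panel.

```bash
python3 - <<'E'
from cam2 import *
q=down(np.radians(85)); 
bot.move_gripper(45)
bot.move_to([587,147.2,190],q); bot.servo_line([587,147.2,109.5],speed=100,until_force=10)
print(bot.read_state()['ee_pos'].round(1))
bot.move_gripper(5,80); s=bot.read_state(); print(s['grip_width'],s['grip_force'],s['ft_force'].round(1))
bot.servo_line([587,147.2,135],speed=40); s=bot.read_state(); print(s['ft_force'].round(1),s['moment'].round(2))
bot.servo_line([587,147.2,200],speed=100); s=bot.read_state(); print(s['ft_force'].round(1),s['grip_width'],s['clock'])
q2=down(np.radians(93)); 
bot.servo_line([374.4,305.9,140],q2,speed=150)
c=shot('top','top_panel'); s2=shot('scene','sc_panel')
print(bot.read_state()['ft_force'].round(1))
E
```

```text
[587.4 147.3 110.3]
12.438807163048162 78.98550868034363 [-1.6  0.6  6.4]
[-0.  -0.1 -2.5] [-0.   -0.04  0.02]
[-0.3  0.6 -2.9] 12.477423073399807 50.175
[ 0.5 -0.1 -2.7]
```

View pics/top_panel.png

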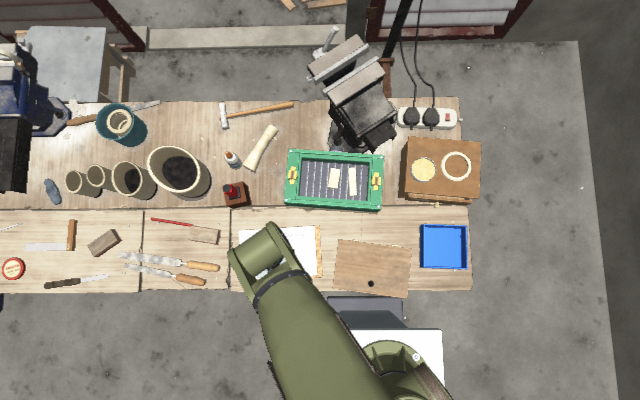

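The panel is off and held over the pad. The open trap shows two bone pieces, at (334,177) and (352,182). Lowering now.

```bash
python3 - <<'E'
from cam2 import *
bot.servo_line([374.4,305.9,52],speed=100)
hit=bot.servo_line([374.4,305.9,37],speed=20,until_force=4); s=bot.read_state(); print(hit,s['ee_pos'].round(1),s['ft_force'].round(1))
bot.move_gripper(45); bot.dwell(.2); bot.servo_line([374.4,305.9,150],speed=150)
bot.move_to([380,0,330],down(np.radians(85.3)))
c=shot('top'); M=masks(c); hsv=cv2.cvtColor(c['image'],cv2.COLOR_BGR2HSV)
w=cv2.inRange(hsv,(0,0,225),(180,30,255))
for m in comps(w,(235,205,330,295),500)[:1]: print('panel',m.sum(),[np.round(x,1) for x in rect(c,m,8.5)])
for m in comps(cv2.inRange(hsv,(10,70,180),(25,255,255))|w,(235,215,330,290),200)[:1]: print('pad',m.sum(),[np.round(x,1) for x in rect(c,m,4)])
m=comps(M['blue'],None,500)[0]; print('tray',[np.round(x,1) for x in rect(c,m,45)])
a=cv2.resize(c['image'][140:300,230:390],None,fx=3.75,fy=3.75,interpolation=cv2.INTER_CUBIC); cv2.imwrite('pics/c7.png',a)
P=cloud(c)
for u,v in((334,177),(352,182),(315,180),(343,190),(366,185)): print(u,v,hsv[v,u],P[v,u].round(1))
print(bot.read_state()['clock'])
E
```

```text
True [374.5 306.   43.3] [-0.5 -1.   6.6]
panel 2959 [array([374.9, 306.7]), array([134.6, 209.9]), np.float64(2.9)]
pad 3634 [array([374.4, 305.9]), array([155.6, 230.7]), np.float64(3.1)]Traceback (most recent call last):
  File "<stdin>", line 10, in <module>
IndexError: list index out of range
```

```bash
python3 - <<'E'
from cam2 import *
bot.move_joints([0.95, 0.25, 1.521, 0, 1.371, -0.067])
c=shot('top'); M=masks(c); hsv=cv2.cvtColor(c['image'],cv2.COLOR_BGR2HSV)
for m in comps(M['blue'],None,300)[:2]: print('tray',m.sum(),[np.round(x,1) for x in rect(c,m,45)])
a=cv2.resize(c['image'][145:215,280:390],None,fx=7,fy=7,interpolation=cv2.INTER_CUBIC); cv2.imwrite('pics/c7.png',a)
P=cloud(c)
for u,v in((334,177),(352,182),(315,180),(343,190),(366,185)): print(u,v,hsv[v,u],P[v,u].round(1))
print(bot.read_state()['clock'])
E
```

```text
tray 1731 [array([ 389.6, -166.8]), array([122.7, 122.8]), np.float64(87.3)]
334 177 [ 25  26 253] [596.7 147.3  42.1]
352 182 [ 27  22 253] [579.2  94.6  50.4]
315 180 [111  14 132] [589.3 204.1  37.7]
343 190 [113  17 137] [558.4 120.9  34.4]
366 185 [120  16 124] [572.1  52.4  37.3]
58.4167
```

View pics/c7.png

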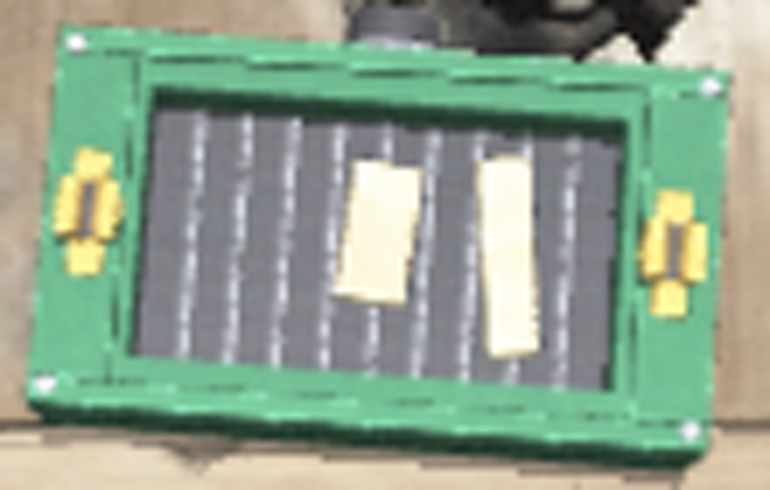

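Two pieces remain: the wide one at crop (378,232) and the long one at (508,257). The left place is empty.

```bash
cat > pick.py <<'E'
from cam2 import *
def pieces(c):
    hsv=cv2.cvtColor(c['image'],cv2.COLOR_BGR2HSV)
    m=cv2.inRange(hsv,(15,12,200),(35,120,255)); m=cv2.morphologyEx(m,cv2.MORPH_OPEN,np.ones((3,3)))
    out=[]
    for k in comps(m,(298,155,372,203),60):
        (x,y),(a,b),t=rect(c,k,47)
        if a<b: a,b,t=b,a,t+90
        out.append((x,y,a,b,(t+90)%180-90))
    return out
def tray():
    c=shot('top'); m=comps(masks(c)['blue'],None,1200)
    if not m: return None
    (x,y),s,t=rect(c,m[0],45); return x,y,s,(t+45)%90-45
E
python3 - <<'E'
from pick import *
c=shot('top'); pc=pieces(c)
for p in pc: print(np.round(p,1))
print(tray())
x,y,a,b,t=min(pc,key=lambda p:p[3])
for k in(0,180): print(k,[None if q is None else q.round(2) for q in(bot.ik([x,y,57],down(np.radians(t+k))),bot.ik([390,-190,30],down(np.radians(-2.7+k))))])
E
```

```text
[583.1  93.9  84.4  20.1   1.2]
[593.9 147.6  58.5  28.5  -8.7]
(389.56634521484375, -166.81259155273438, (122.72798156738281, 122.83516693115234), -2.7195510864257812)
0 [array([ 0.1 ,  0.61,  1.56, -0.  ,  0.97,  1.65]), array([-0.54,  0.39,  2.01, -0.  ,  0.74,  1.08])]
180 [array([ 0.1 ,  0.61,  1.56,  0.  ,  0.97, -1.49]), array([-0.54,  0.39,  2.01,  0.  ,  0.74, -2.06])]
```

```bash
python3 - <<'E'
from pick import *
x,y,a,b,t=583.1,93.9,84.4,20.1,1.2
bot.move_gripper(40); bot.move_to([x,y,180],down(np.radians(t)))
print('hit',bot.servo_line([x,y,58],speed=100,until_force=8)); print(bot.read_state()['ee_pos'].round(1))
bot.move_gripper(8,40); s=bot.read_state(); print(s['grip_width'],s['grip_force'],s['ft_force'].round(1))
bot.servo_line([x,y,200],speed=150); s=bot.read_state(); print(s['grip_width'],s['clock'],tray())
E
```

```text
hit False
[583.4  93.9  58.7]
20.681647486808863 39.93740737438202 [-0.8 -0.2  5.6]
21.099014069380466 63.2667 (388.6793212890625, -167.86181640625, (122.61776733398438, 122.48664093017578), -0.61724853515625)
```

```bash
cat >> pick.py <<'E'
def place(off,w):
    x,y=389.6,-166.8; t=np.radians(-2.7); X,Y=x-np.sin(t)*off,y+np.cos(t)*off
    q=down(t); bot.move_to([X,Y,200],q); bot.servo_line([X,Y,45],speed=150)
    print('hit',bot.servo_line([X,Y,22],speed=30,until_force=4),bot.read_state()['ee_pos'].round(1))
    bot.move_gripper(w); bot.dwell(.2); bot.servo_line([X,Y,200],speed=150)
E
python3 - <<'E'
from pick import *
place(-24,31)
x,y,t=593.9,147.6,-8.7
bot.move_to([x,y,180],down(np.radians(t))); bot.move_gripper(46)
print(tray())
print('hit',bot.servo_line([x,y,57.5],speed=100,until_force=8)); print(bot.read_state()['ee_pos'].round(1))
bot.move_gripper(15,40); s=bot.read_state(); print(s['grip_width'],s['grip_force'],s['ft_force'].round(1))
bot.servo_line([x,y,200],speed=150); s=bot.read_state(); print(s['grip_width'],s['clock'],tray())
c=shot('top','t8')
E
```

```text
hit True [ 388.3 -190.7   27.2]
(389.56744384765625, -166.78985595703125, (122.68245697021484, 122.83516693115234), -2.7195510864257812)
hit False
[594.2 147.7  58.2]
28.617355122149576 40.06411850452423 [-1.3  0.   6.1]
28.348740463504292 72.7417 (389.5149841308594, -166.78738403320312, (122.68245697021484, 122.73018646240234), -2.7195510864257812)
```

View pics/t8.png

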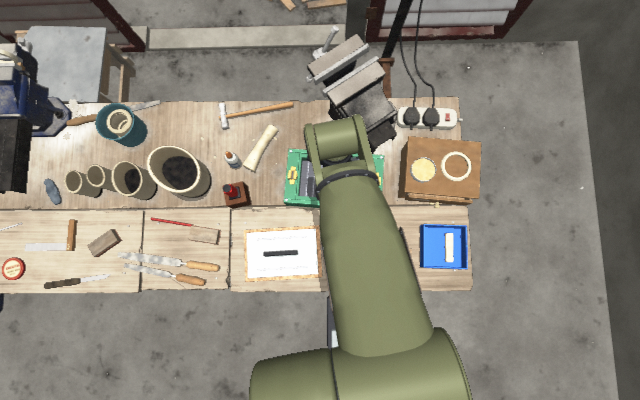

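The long piece lies in the tray at (449,247), the wide piece is held, and the panel is on the pad at (281,254).

```bash
python3 - <<'E'
from pick import *
place(24,39)
bot.move_to([227,400,330],down(-0.067+.5)) if False else bot.move_joints([0.95, 0.2, 1.45, 0, 1.49, -0.067])
bot.dwell(.3)
c=shot('top','t9'); hsv=cv2.cvtColor(c['image'],cv2.COLOR_BGR2HSV); w=cv2.inRange(hsv,(0,0,225),(180,30,255))
for m in comps(w,(235,205,330,295),500)[:1]: print('panel',m.sum(),[np.round(x,1) for x in rect(c,m,8.5)])
for m in comps(cv2.inRange(hsv,(10,70,180),(25,255,255))|w,(235,215,330,290),200)[:1]: print('pad',[np.round(x,1) for x in rect(c,m,4)])
s=bot.read_state(); print(pieces(c),tray(),s['clock'],s['ft_force'].round(1))
E
```

```text
hit True [ 390.7 -142.8   27.2]
panel 2957 [array([374.9, 306.7]), array([134.6, 209.7]), np.float64(2.9)]
pad [array([374.4, 305.8]), array([155.6, 230.8]), np.float64(3.0)]
[] None 80.2833 [-0.7  0.  -0.1]
```

View pics/t9.png

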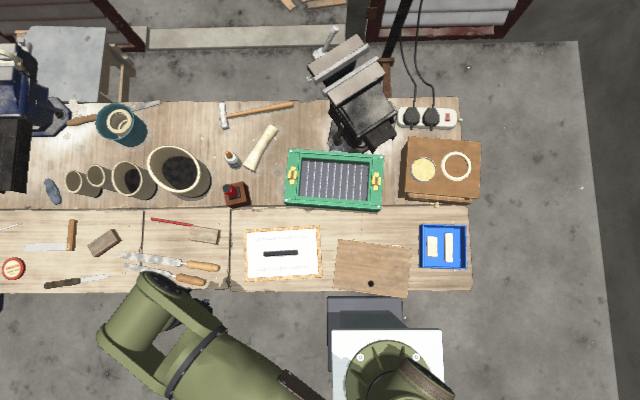

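The trap is empty, both pieces are in the tray at (433,247) and (449,247), the panel is centred on the pad, and the driver is in its stand.

```bash
python3 -c "
from rig import bot
print(bot.finish_job())"
```

```text
the job is handed in; nothing more can be done
None
```

I handed the job in at about 80 s: both cams are open, the screwdriver is back upright in its stand, the panel lies handle up in the middle of the pad, and the two bone pieces in the trap (long and wide) are in the blue tray.

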